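# Set the drill driver for delicate chassis screws

### The job

The small chassis screws go back next, so set the drill driver standing in its bench cradle for delicate driving: slide the thumb switch on its top fully back, away from the chuck, into low gear, and turn the clutch collar behind the chuck all the way down to its lightest setting, at the stop with the thinnest mark under the index. Do not force the switch, leave the loose parts around the drill where they stand, and let go of everything.

Things in the scene. Friction and masses are not known exactly. Their poses are not given: they have to be found in the camera images.
- drill: Grey drill driver, 200 mm long, 212 mm tall, fixed: its battery (116 x 74 mm) sits in a cradle (150 x 104 mm, 34 mm high) screwed to the bench. Origin: on the bench under the battery's middle; x level along the barrel to the chuck, y to its left, z up. Barrel axis level, 175 mm up, at y = 0. Round housing 58 mm diameter, x -78 to 26 mm; nose tapers to 50 mm at x = 46; chuck 43 mm, x 80 to 123.
- hump_top (a point): Middle of the switch slot's mouth, level with the flat top of the hump on the drill's housing, 212 mm above the bench; fixed to the drill, axes as the drill's. In drill x the hump runs from -40 to 34 mm, 42 mm wide; the slot in it runs from -32 to 22 mm (this point at -5), 28 mm wide, 8 mm deep.
- thumb_slide: Dark gear switch in the slot: a dished slide 42 mm long (x), 26 mm wide, with a cross bar 6 mm thick at each end, 5 mm above the dish floor and flush with the hump's top. Dish 30 mm long, 28 mm wide between the slot's walls: room for one fingertip, not for a shut pair. Origin: middle of its underside, 1.5 mm below the dish floor; axes as the drill's. Pressed, it gives 1.5 mm; 60 N is forcing.
- switch_dish (a point): Middle of the dish floor of the gear switch, 206 mm above the bench, at drill x = +1 mm while the switch is fully forward; moves with the switch; axes as the drill's.
- gear (a joint): Travel of the gear switch in m: 0 = fully forward, towards the chuck (high gear, where it starts); 0.012 = fully back, away from the chuck (low gear), on a hard stop. Over-centre spring: about 8 N to start it; it snaps over past the middle, and springs back if let go before the middle.
- collar_centre (a point): Middle of the clutch collar on the barrel's axis, 62 mm along the drill's x from its origin, 175 mm above the bench; fixed to the drill, axes as the drill's. The collar is a black ring 56 mm in diameter and 30 mm long, wider than the nose behind it and the chuck before it.
- collar (a joint): Angle of the clutch collar in rad about the drill's x (right-hand rule). 0 = lightest setting, on its end stop, thinnest scale mark at the pale index on top of the nose; 2.44 = firmest. To reach 0 the collar's top must move to the drill's +y (anticlockwise seen from behind the drill). A click every 0.35 rad, 0.25 N m to turn past each; it springs into the nearest click and stays.
- transformer: Black power transformer, 66 x 80 mm, 76 mm tall, 0.9 kg, loose on the bench. Origin: centre of its underside.
- coil_can: Square aluminium coil can, 36 x 36 mm, 68 mm tall, loose, standing. Origin: centre of its underside.
- capacitor: Round aluminium capacitor can, 37 mm diameter, 74 mm tall, loose, standing. Origin: centre of its underside.

How it is judged (in metres and radians):
At the end, for the whole second after the job is handed in: The gear switch is fully back in low gear (within 1.5 mm of its rear stop), the clutch collar rests at its lightest setting (within 0.08 rad of its end stop), and the transformer, coil can and capacitor stand where they stood (within 15 mm, upright) (value of joint gear above 0.0105 m and value of joint collar below 0.08 rad and velocity of joint collar below 0.05 rad/s and distance of each of transformer, coil_can, capacitor from where it was at the start of the episode below 0.015 m and angle between each of coil_can, capacitor's own z axis and vertical below 0.1 rad); the robot touches nothing.
It fails at once if the gear switch is forced (more than 60 N on it) (contact force between anything else and thumb_slide above 60 N).
It fails at once if a loose part is knocked over (angle between any of coil_can, capacitor, transformer's own z axis and vertical above 0.5 rad).
It also fails if it takes over 53 s, if anything falls off the work surface, if the arm or the gripper's body presses on something with over 40 N, if the wrist force passes 120 N, or if a joint passes its speed limit or range.

### The arm

A 6-joint arm with a two-finger parallel gripper is mounted at the origin on the work surface. World frame = base frame: x ahead of the robot, y to its left, z up, the work surface at z = 0. Lengths are in m, angles in degrees, forces in N, time in s.
With the tool pointing down it reaches from about 0.4 to 0.825 m from the base axis. Payload 7 kg.
Tool frame: the origin (TCP) lies between the finger pads; the fingertips stand 22 mm ahead of it and the grasp point (between the pads) lies 3 mm ahead of it; z points along the fingers, y is the line along which they close (so a half turn about z gives the same grasp; the last joint's range is limited). The gripper opens to 88 mm and grips with 3 to 60 N. Pads are 19 mm wide; open, the fingers measure 130 mm over their backs; the gripper's body (78 mm by 193 mm) begins 47 mm behind the grasp point.
Start: joints at [-51.389, 20.546, 0.682, 0, -70.136, -16.507], TCP at [0.254, -0.625, 0.249] pointing down, gripper open.
Joint ranges: [-176.03, 176.03], [-82.01, 121.73], [-58.28, 71.71], [-173.87, 95.51], [-174.79, -0.11], [-173.66, 173.66]. Speed limits (degrees/s): [136.94, 136.94, 172.46, 180, 180, 180].

### API

Orientations are given as [roll, pitch, yaw] about the fixed x, y, z axes, in that order (R = Rz(yaw) Ry(pitch) Rx(roll)).
In Python, from plant import ctrl gives the robot as it stands.
- The arm moves only by the tool apply_moves, never from a script. Its argument "targets" is a list of rows, each an object with "travel": the shift along the tool's x, y, z in mm, a list of three; "roll": the turn about the tool's z in degrees; "jaw": the finger opening in mm, from 0 to 87.6. In form: [{"travel": [tx, ty, tz], "roll": roll, "jaw": jaw}, ...]. A call has 1 to 10 rows; each row shifts and turns the commanded pose from where the row before left it, along the tool's axes as they then stand; what a row does not reach is not made up. A row lasts 1/10 s, in which the tool goes at most 50 mm and 8.59 degrees, less where a joint would pass 70% of its speed; a pose out of reach is approached as far as the arm can. A call with a gripper value outside its range is refused whole. The fingers move at their own pace and stop on an object; the grip force is fixed at half the most. Time passes only in rows, so rows that do not move let the fingers close. It gives the time, the measured TCP pose, the force, the opening and the grip force at its end, in the units of the state.
- ctrl.get_obs(): the state, without advancing time (a new reading comes with each control period).
- ctrl.snapshot(name): name is "scene" or "top"; returns the picture (400x640x3 uint8, red, green, blue); there is no depth.
- ctrl.calibration(name): a dict with "K" (3x3 intrinsics, pixels), "extrinsics" (4x4, takes a point from camera to world coordinates). Camera axes: x right, y down, z forward; pixel columns grow to the right and rows downward; lengths in m; the calibration is good to about 2 mm. A picture is of the moment at which its call begins. calibration takes no time and is no camera call.
- ctrl.close_job(): hands the job in; it is judged then, once.
The state is a dict: "clock": time; "joint_pos": joint angles; "qvel": joint speeds; "tau": joint torques, N m; "tool_pos": TCP position; "orientation": TCP orientation; "force": force on the tool from outside, world axes, zero at the start; "moment": the same for the moment, N m; "opening": finger opening in m; "gripper_force": force on a finger pad.
Only numpy, scipy, OpenCV 4.12 (cv2) and the standard library are available. Lean on these libraries where they do the work, as an engineer would, in place of code of your own. Each camera call takes 0.05 s, during which the arm holds its last target. There are 200 camera calls.

## Working session

There is one attempt and no reset: what is moved stays moved. The work goes in short steps, Python scripts to look and compute and a tool call to move; the robot and the scene stay as the last step left them, time stands still between calls to the robot, and variables do not carry over. Pictures are saved under pics/ and viewed, at most 10 in all, crops included, and the job is handed in when it is done.

Besides the shell and the picture viewer there is one more tool, called by a JSON object that holds its "fn" and its "kwargs". apply_moves: Moves the arm, as the interface text tells. Its arguments: {"type":"object","properties":{"targets":{"type":"array","items":{"type":"object","properties":{"travel":{"type":"array","items":{"type":"number"}},"roll":{"type":"number"},"jaw":{"type":"number"}}}}},"required":["targets"]}

```bash
mkdir -p pics; python3 - <<'E'
from plant import ctrl
import cv2
for n in("scene","top"):
    im=ctrl.snapshot(n); cv2.imwrite(f"pics/{n}0.png",im[:,:,::-1]); c=ctrl.calibration(n); print(n,c["K"],c["extrinsics"])
print(ctrl.get_obs())
E
```

```text
scene [[442.65556131   0.         322.40488345]
 [  0.         442.65556131 190.52441222]
 [  0.           0.           1.        ]] [[ 0.05703376  0.62452417 -0.77892022  1.25550542]
 [ 0.99821408 -0.0217843   0.05562454  0.00798801]
 [ 0.01777064 -0.78070161 -0.62465126  0.67527183]
 [ 0.          0.          0.          1.        ]]
top [[425.57436829   0.         315.83269161]
 [  0.         425.57436829 198.41945676]
 [  0.           0.           1.        ]] [[-0.02791097 -0.99590768  0.08595851  0.48662764]
 [-0.9995091   0.0265805  -0.01658409  0.07349857]
 [ 0.0142314  -0.08637919 -0.99616068  1.19105187]
 [ 0.          0.          0.          1.        ]]
{'clock': 0.1, 'joint_pos': array([-5.13898542e+01,  2.05882058e+01,  6.39430421e-01, -1.53543389e-02,
       -7.01336505e+01, -1.65068286e+01]), 'qvel': array([ 0.09793506, -0.12126603,  0.22119651,  0.0225604 ,  0.01908161,
       -0.13086208]), 'tau': array([-3.74968498e-03, -5.84162593e+01,  2.93749684e+01,  7.01567933e+00,
        1.00939261e-02, -7.99362624e-05]), 'tool_pos': array([ 0.25381386, -0.62505082,  0.24771705]), 'orientation': array([ 1.79916870e+02, -9.58158549e-03, -1.57901904e+02]), 'force': array([ 0.13154314, -0.58498534, -0.19774822]), 'moment': array([ 0.0161502 , -0.04212097,  0.01844527]), 'gripper_force': 0.0, 'opening': 0.08778659071229376}
```

View pics/scene0.png

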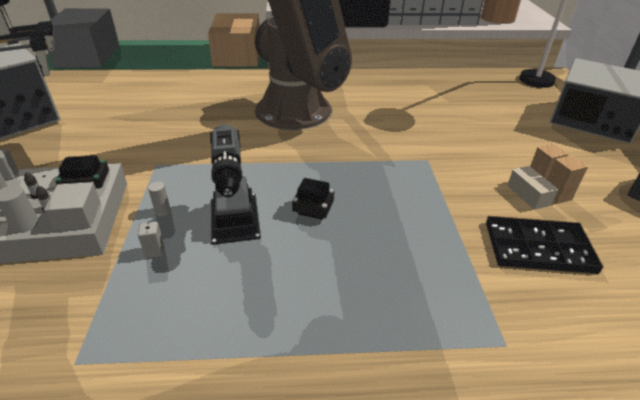

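View pics/top0.png

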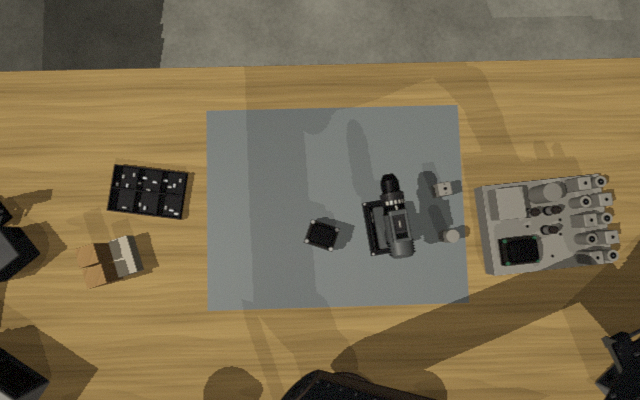

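The scene view shows the drill at about (228,180) with its chuck towards the camera. The transformer is at (313,197), and the cans are at (158,195) and (150,238). In the top view the drill is at (395,220), the transformer at (322,234), and the cans at (444,189) and (450,235). I'll zoom in on the top view for precise features.

```bash
python3 - <<'E'
import cv2
im=cv2.imread("pics/top0.png")[165:275,345:475]
cv2.imwrite("pics/t0c.png",cv2.resize(im,None,fx=6,fy=5.4545454,interpolation=cv2.INTER_CUBIC)[:600,:780])
im=cv2.imread("pics/scene0.png")[115:250,130:270]
cv2.imwrite("pics/s0c.png",cv2.resize(im,None,fx=4.4,fy=4.4,interpolation=cv2.INTER_CUBIC)[:600])
E
```

```text
(no output)
```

View pics/t0c.png

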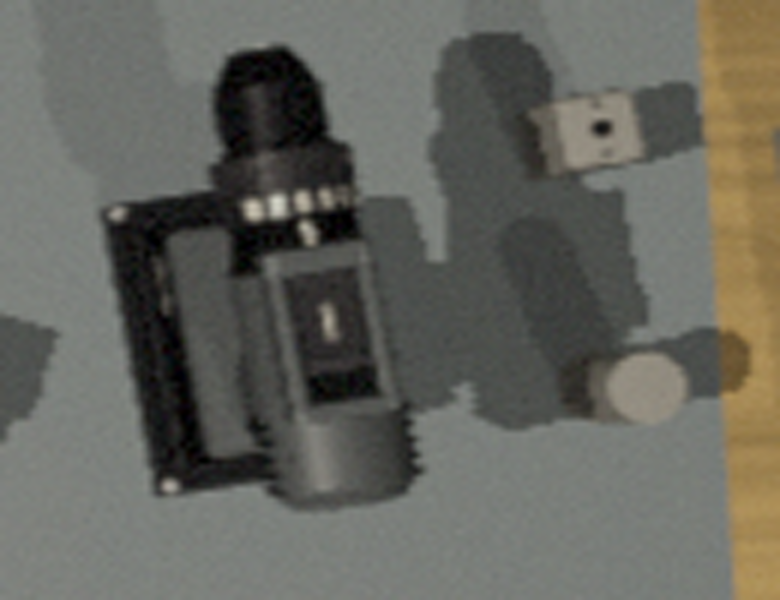

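View pics/s0c.png

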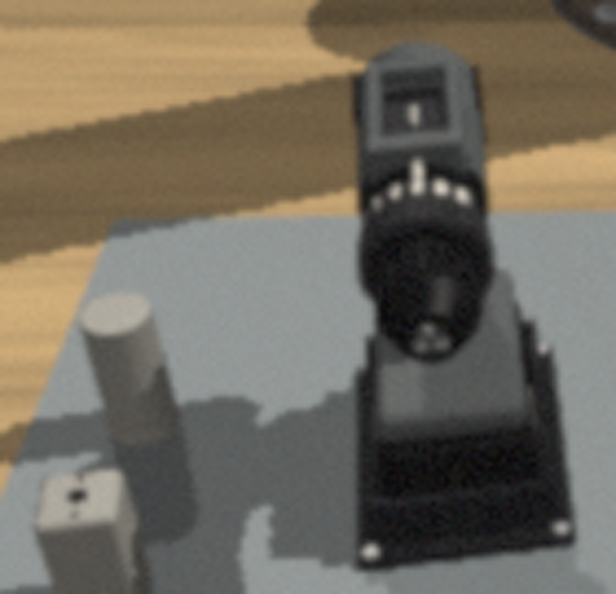

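The top crop gives hump corners at about (262,262), (362,245), (400,400) and (302,415). The scene crop gives hump corners at about (378,50), (455,52), (462,150) and (370,152). I'll cast these onto z=0.212.

```bash
cat > h.py <<'E'
import numpy as np
from plant import ctrl
def ray(n,u,v,z):
    c=ctrl.calibration(n);E=np.array(c["extrinsics"]);d=E[:3,:3]@np.linalg.inv(c["K"])@[u,v,1]
    return E[:3,3]+d*(z-E[2,3])/d[2]
def proj(n,p):
    c=ctrl.calibration(n);E=np.array(c["extrinsics"]);q=c["K"]@(E[:3,:3].T@(np.array(p)-E[:3,3]));return q[:2]/q[2]
top=lambda a,b,z:ray("top",345+(a+.5)/6-.5,165+(b+.5)/5.4545-.5,z)
scn=lambda a,b,z:ray("scene",130+(a+.5)/4.4-.5,115+(b+.5)/4.4-.5,z)
E
python3 - <<'E'
from h import *
H=[top(*p,.212) for p in[(262,262),(362,245),(400,400),(302,415)]]
S=[scn(*p,.212) for p in[(462,150),(370,152),(378,50),(455,52)]]
B=[top(117,213,.034),top(170,486,.034)]
F=[scn(370,551,.034),scn(562,528,.034)]
I=[top(310,233,.2),scn(418,175,.2)]
for L in(H,S,B,F,I): print(np.round(L,4)); print(np.mean(L,0).round(4),[np.round(np.linalg.norm(L[i]-L[i-1]),4) for i in range(len(L))])
for L in (H,S):
    d=(L[0]+L[1]-L[2]-L[3]);print(np.degrees(np.arctan2(d[1],d[0])))
d=B[0]-B[1];print(np.degrees(np.arctan2(d[1],d[0])))
d=F[1]-F[0];print(np.degrees(np.arctan2(-d[0],d[1])))
# loose parts: base positions (top centres)
print(top(603,128,.068),top(647,388,.074), ray("top",322,233,.076))
E
```

```text
[[ 0.5337 -0.109   0.212 ]
 [ 0.5399 -0.1479  0.212 ]
 [ 0.4742 -0.1595  0.212 ]
 [ 0.4689 -0.1216  0.212 ]]
[ 0.5042 -0.1345  0.212 ] [np.float64(0.066), np.float64(0.0394), np.float64(0.0668), np.float64(0.0383)]
[[ 0.5459 -0.1092  0.212 ]
 [ 0.5463 -0.1482  0.212 ]
 [ 0.4607 -0.1559  0.212 ]
 [ 0.4634 -0.1204  0.212 ]]
[ 0.5041 -0.1334  0.212 ] [np.float64(0.0832), np.float64(0.039), np.float64(0.0859), np.float64(0.0356)]
[[ 0.5686 -0.0771  0.034 ]
 [ 0.4324 -0.0959  0.034 ]]
[ 0.5005 -0.0865  0.034 ] [np.float64(0.1375), np.float64(0.1375)]
[[ 0.6076 -0.1639  0.034 ]
 [ 0.596  -0.0768  0.034 ]]
[ 0.6018 -0.1204  0.034 ] [np.float64(0.0878), np.float64(0.0878)]
[[ 0.5463 -0.1305  0.2   ]
 [ 0.5466 -0.1293  0.2   ]]
[ 0.5464 -0.1299  0.2   ] [np.float64(0.0013), np.float64(0.0013)]
10.489393337739521
6.406260834502049
7.855551053050828
7.638052010921455
[ 0.60205809 -0.29050245  0.068     ] [ 0.47511106 -0.30106756  0.074     ] [0.49177545 0.04135924 0.076     ]
```

```bash
python3 - <<'E'
from h import *
for z in(0,.004,.006,.01):
    B=[top(117,213,z),top(170,486,z)];F=[scn(370,551,z),scn(562,528,z)]
    print(z,np.round(B+F,4)[:,:2].tolist())
    d=B[0]-B[1];e=F[1]-F[0];print(np.degrees(np.arctan2(d[1],d[0])),np.degrees(np.arctan2(-e[0],e[1])),np.linalg.norm(d),np.linalg.norm(e), "centre",(F[0]+B[1])/2)
# candidate check: project in crop coords
for yaw in(7.,8.,9.):
    c,s=np.cos(np.radians(yaw)),np.sin(np.radians(yaw));o=np.array([.5042,-.134])-np.array([c,s])*-.003
    print(yaw,o)
    for q in[(34,21),(34,-21),(-40,-21),(-40,21),(40,0)]:
        p=[o[0]+(c*q[0]-s*q[1])/1e3,o[1]+(s*q[0]+c*q[1])/1e3,.212 if q[1] else .2]
        a=proj("top",p);b=proj("scene",p);print(q,((a-[345,165])*[6,5.4545]).round(),((b-[130,115])*4.4).round())
E
```

```text
0 [[0.5711, -0.0815], [0.4308, -0.1009], [0.5733, -0.173], [0.561, -0.0813]]
7.85555105305082 7.6380520109214824 0.1415866290011032 0.09250046783306393 centre [ 0.50204715 -0.1369473   0.        ]
0.004 [[0.5708, -0.081], [0.431, -0.1003], [0.5773, -0.172], [0.5651, -0.0808]]
7.8555510530508235 7.638052010921401 0.14111112786704677 0.09195253757254433 centre [ 0.50416144 -0.13611838  0.004     ]
0.006 [[0.5706, -0.0807], [0.4311, -0.1], [0.5794, -0.1714], [0.5672, -0.0806]]
7.8555510530508235 7.638052010921465 0.1408733773000185 0.09167857244228456 centre [ 0.50521859 -0.13570392  0.006     ]
0.01 [[0.5703, -0.0802], [0.4313, -0.0994], [0.5834, -0.1703], [0.5713, -0.08]]
7.85555105305083 7.638052010921384 0.14039787616596203 0.09113064218176496 centre [ 0.50733288 -0.13487501  0.01      ]
7.0 [ 0.50717764 -0.13363439]
(34, 21) [258. 249.] [463. 139.]
(34, -21) [365. 234.] [364. 147.]
(-40, -21) [398. 408.] [366.  59.]
(-40, 21) [290. 423.] [459.  52.]
(40, 0) [303. 229.] [417. 174.]
8.0 [ 0.5071708  -0.13358248]
(34, 21) [257. 250.] [465. 138.]
(34, -21) [364. 234.] [366. 147.]
(-40, -21) [399. 407.] [365.  59.]
(-40, 21) [292. 423.] [458.  52.]
(40, 0) [301. 230.] [419. 173.]
9.0 [ 0.50716307 -0.1335307 ]
(34, 21) [255. 251.] [466. 137.]
(34, -21) [362. 233.] [367. 147.]
(-40, -21) [401. 405.] [363.  60.]
(-40, 21) [293. 424.] [456.  51.]
(40, 0) [299. 230.] [421. 173.]
```

{"fn": "apply_moves", "kwargs": {"targets": [{"travel": [0,0,-15],"roll": 7.1,"jaw": 50},{"travel": [0,0,-10],"roll": 7.2,"jaw": 50},{"travel": [-29,37.5,0],"roll": 0,"jaw": 50},{"travel": [-29,37.5,0],"roll": 0,"jaw": 50},{"travel": [-29,37.5,0],"roll": 0,"jaw": 50},{"travel": [-29,37.5,0],"roll": 0,"jaw": 50},{"travel": [-29,37.5,0],"roll": 0,"jaw": 50},{"travel": [-29,37.5,0],"roll": 0,"jaw": 50},{"travel": [-29,37.5,0],"roll": 0,"jaw": 50},{"travel": [-29,37.5,0],"roll": 0,"jaw": 50}]}}

```text
clock: 1.1
tool_pos: [0.4435, -0.2948, 0.2735]
orientation: [180.0, -0.0, -172.2]
force: [0.8, -0.7, 0.1]
opening: 0.0503
gripper_force: 0.0
```

{"fn": "apply_moves", "kwargs": {"targets": [{"travel": [-29,38.5,0],"roll": 0,"jaw": 50},{"travel": [-29,38.5,0],"roll": 0,"jaw": 50},{"travel": [-29,38.5,0],"roll": 0,"jaw": 50},{"travel": [0,0,20],"roll": 0,"jaw": 50},{"travel": [0,0,8],"roll": 0,"jaw": 50},{"travel": [0,0,0],"roll": 0,"jaw": 50}]}}

```text
clock: 1.7
tool_pos: [0.5124, -0.1705, 0.244]
orientation: [180.0, -0.2, -172.2]
force: [-0.3, 0.5, 0.7]
opening: 0.0498
gripper_force: 0.0
```

```bash
python3 - <<'E'
from h import *
import cv2
s=ctrl.snapshot("scene")[:,:,::-1];cv2.imwrite("pics/s1f.png",s)
cv2.imwrite("pics/s1.png",cv2.resize(s[90:210,150:310],None,fx=5,fy=5,interpolation=cv2.INTER_CUBIC))
o=ctrl.get_obs();p=o["tool_pos"];O=np.array([.507,-.1345]);a=np.radians(7.8);R=np.array([[np.cos(a),np.sin(a)],[-np.sin(a),np.cos(a)]])
print(p,o["orientation"],R@(p[:2]-O),o["force"],o["opening"])
E
```

```text
[ 0.51287058 -0.17099989  0.24510356] [ 1.79997921e+02 -1.04750499e-01 -1.72235461e+02] [ 0.00086266 -0.03695892] [-0.36101484 -0.56134024  0.44017386] 0.04981285642949434
```

View pics/s1.png

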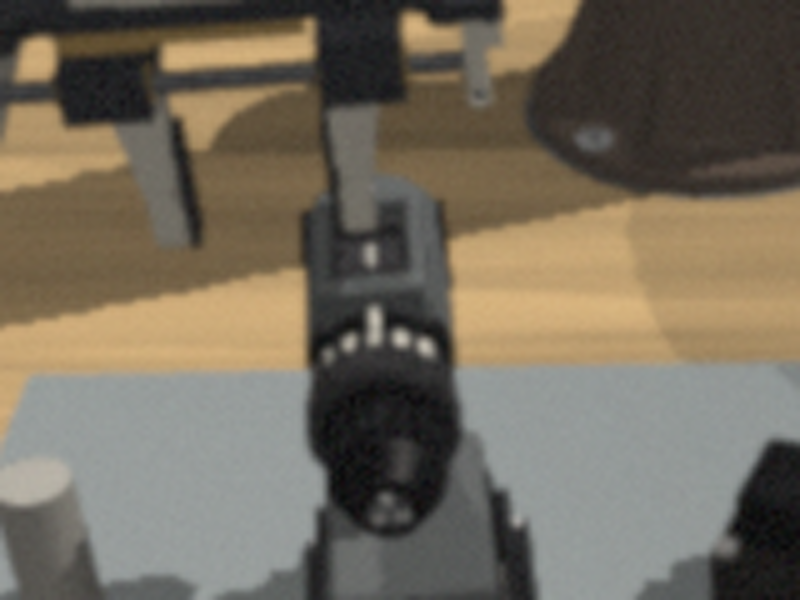

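The right finger's tip is seen at x from about 330 to 378, y about 232. The slot is centred near x=371. I'll work out the finger thickness and the lateral offset.

```bash
cat >> h.py <<'E'
O=np.array([.507,-.1345]);a_=np.radians(7.8);R=np.array([[np.cos(a_),np.sin(a_)],[-np.sin(a_),np.cos(a_)]])
def W(x,y,z): return [*(O+R.T@[x/1e3,y/1e3]),z/1e3]
def D(p): return np.r_[R@(np.array(p)[:2]-O),p[2]]*1e3
E
python3 - <<'E'
from h import *
f=lambda a,b,z:ray("scene",150+(a+.5)/5-.5,90+(b+.5)/5-.5,z)
g=lambda x,y,z:((proj("scene",W(x,y,z))-[150,90])*5).round()
for a in(153,190,200,330,340,377):print(a,D(f(a,238,.223)).round(1))
print("inner",g(10,-12.1,223),"slot corners",[g(x,y,212) for x,y in[(22,14),(22,-14),(-32,-14),(-32,14)]],"mark",g(4,0,206))
for a,b in[(335,280),(407,272),(335,205),(405,203)]:print(D(f(a,b,.212)).round(1))
E
```

```text
153 [  1.9 -79.8 223. ]
190 [  4.2 -66.  223. ]
200 [  4.8 -62.3 223. ]
330 [ 12.9 -13.8 223. ]
340 [ 13.5 -10.  223. ]
377 [ 15.8   3.8 223. ]
inner [332. 232.] slot corners [array([406., 267.]), array([331., 273.]), array([330., 201.]), array([401., 195.])] mark [370. 258.]
[ 25.5 -13.4 212. ]
[ 24.3  13.6 212. ]
[-30.1 -12.9 212. ]
[-27.2  14.6 212. ]
```

{"fn": "apply_moves", "kwargs": {"targets": [{"travel": [-1,4.5,0],"roll": 0,"jaw": 50},{"travel": [0,0,5],"roll": 0,"jaw": 50},{"travel": [0,0,4],"roll": 0,"jaw": 50},{"travel": [0,0,3],"roll": 0,"jaw": 50},{"travel": [0,0,2],"roll": 0,"jaw": 50},{"travel": [0,0,0],"roll": 0,"jaw": 50},{"travel": [0,0,0],"roll": 0,"jaw": 50}]}}

```text
clock: 2.45
tool_pos: [0.514, -0.1659, 0.2316]
orientation: [-180.0, -0.0, -172.2]
force: [0.4, 0.6, 0.6]
opening: 0.0498
gripper_force: 0.0
```

{"fn": "apply_moves", "kwargs": {"targets": [{"travel": [0,0,1.2],"roll": 0,"jaw": 50},{"travel": [2,0,0],"roll": 0,"jaw": 50},{"travel": [2,0,0],"roll": 0,"jaw": 50},{"travel": [1,0,0],"roll": 0,"jaw": 50},{"travel": [1,0,0],"roll": 0,"jaw": 50},{"travel": [1,0,0],"roll": 0,"jaw": 50},{"travel": [0,0,0],"roll": 0,"jaw": 50}]}}

```text
clock: 3.15
tool_pos: [0.5075, -0.1667, 0.2307]
orientation: [-180.0, 0.1, -172.2]
force: [1.1, -0.6, 0.3]
opening: 0.0502
gripper_force: 0.7
```

{"fn": "apply_moves", "kwargs": {"targets": [{"travel": [1.5,0,0],"roll": 0,"jaw": 50},{"travel": [1,0,0],"roll": 0,"jaw": 50},{"travel": [1,0,0],"roll": 0,"jaw": 50},{"travel": [0,0,0],"roll": 0,"jaw": 50}]}}

```text
clock: 3.55
tool_pos: [0.5063, -0.1669, 0.2312]
orientation: [-180.0, 0.3, -172.2]
force: [8.6, 1.8, -3.0]
opening: 0.0497
gripper_force: 4.3
```

{"fn": "apply_moves", "kwargs": {"targets": [{"travel": [1.5,0,0],"roll": 0,"jaw": 50},{"travel": [1.5,0,0],"roll": 0,"jaw": 50},{"travel": [1.5,0,0],"roll": 0,"jaw": 50},{"travel": [1.5,0,0],"roll": 0,"jaw": 50},{"travel": [0,0,0],"roll": 0,"jaw": 50}]}}

```text
clock: 4.05
tool_pos: [0.4966, -0.1681, 0.23]
orientation: [180.0, -0.1, -172.2]
force: [-0.3, -0.3, -0.4]
opening: 0.0502
gripper_force: 0.0
```

{"fn": "apply_moves", "kwargs": {"targets": [{"travel": [1.5,0,0],"roll": 0,"jaw": 50},{"travel": [1.5,0,0],"roll": 0,"jaw": 50},{"travel": [1,0,0],"roll": 0,"jaw": 50},{"travel": [0,0,0],"roll": 0,"jaw": 50}]}}

```text
clock: 4.45
tool_pos: [0.4949, -0.1685, 0.2309]
orientation: [-180.0, 0.2, -172.2]
force: [5.2, 0.4, -0.0]
opening: 0.0497
gripper_force: 2.4
```

{"fn": "apply_moves", "kwargs": {"targets": [{"travel": [-5,0,0],"roll": 0,"jaw": 50},{"travel": [0,0,-10],"roll": 0,"jaw": 50},{"travel": [0,0,-15],"roll": 0,"jaw": 74},{"travel": [-27,11,0],"roll": 0,"jaw": 74},{"travel": [-27,11,0],"roll": 0,"jaw": 74},{"travel": [-26,10,0],"roll": 0,"jaw": 74},{"travel": [0,0,0],"roll": 0,"jaw": 74}]}}

```text
clock: 5.15
tool_pos: [0.5753, -0.1243, 0.255]
orientation: [-180.0, -0.1, -172.1]
force: [-2.2, -0.1, -0.2]
opening: 0.0735
gripper_force: 0.0
```

```bash
python3 - <<'E'
from h import *
import cv2
o=ctrl.get_obs();print(D(o["tool_pos"]),o["opening"],o["force"])
s=ctrl.snapshot("scene")[:,:,::-1]
cv2.imwrite("pics/s2.png",cv2.resize(s[90:210,150:310],None,fx=5,fy=5,interpolation=cv2.INTER_CUBIC))
E
```

```text
[ 69.07713765   0.86725939 255.03964154] 0.07346714647785736 [-2.20957011 -0.10776877 -0.18621027]
```

View pics/s2.png

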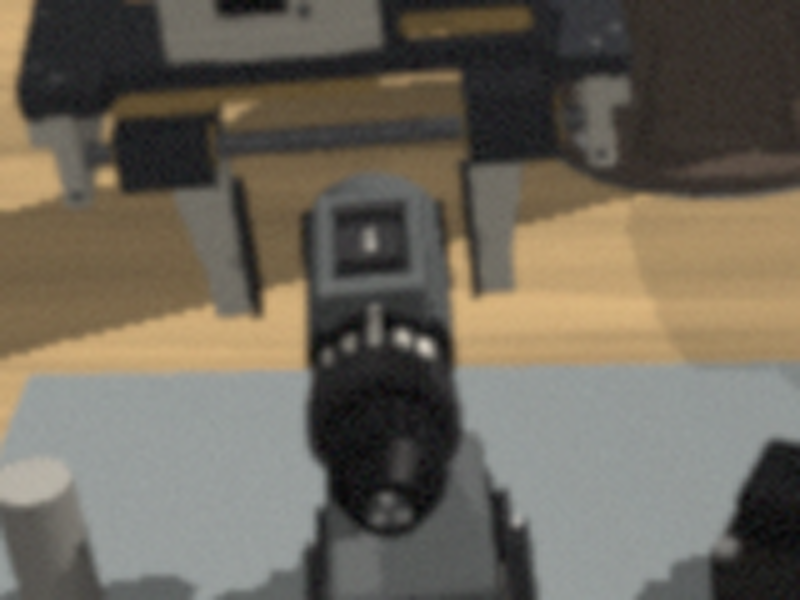

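The switch mark moved from y≈257 to 238, so the switch is back. The fingers straddle the barrel at x≈250 and x≈475. Next I descend and press the left pad on the collar.

{"fn": "apply_moves", "kwargs": {"targets": [{"travel": [-2,0,20],"roll": 0,"jaw": 74},{"travel": [0,0,20],"roll": 0,"jaw": 74},{"travel": [0,0,22],"roll": 0,"jaw": 74},{"travel": [0,-4,0],"roll": 0,"jaw": 74},{"travel": [0,-4,0],"roll": 0,"jaw": 74},{"travel": [0,-3,0],"roll": 0,"jaw": 74},{"travel": [0,-2,0],"roll": 0,"jaw": 74},{"travel": [0,0,0],"roll": 0,"jaw": 74}]}}

```text
clock: 6.0
tool_pos: [0.5765, -0.1346, 0.1938]
orientation: [179.7, 0.0, -172.2]
force: [-4.2, 19.6, 0.7]
opening: 0.0742
gripper_force: 10.3
```

{"fn": "apply_moves", "kwargs": {"targets": [{"travel": [0,0,4],"roll": 0,"jaw": 74},{"travel": [0,0,4],"roll": 0,"jaw": 74},{"travel": [0,0,4],"roll": 0,"jaw": 74}]}}

```text
clock: 6.3
tool_pos: [0.5767, -0.1345, 0.1826]
orientation: [179.7, 0.1, -172.2]
force: [-9.9, 20.8, 10.5]
opening: 0.0742
gripper_force: 11.1
```

{"fn": "apply_moves", "kwargs": {"targets": [{"travel": [0,0,4],"roll": 0,"jaw": 74},{"travel": [0,0,4],"roll": 0,"jaw": 74},{"travel": [0,0,4],"roll": 0,"jaw": 74},{"travel": [0,0,0],"roll": 0,"jaw": 74}]}}

```text
clock: 6.7
tool_pos: [0.5764, -0.1345, 0.1697]
orientation: [179.7, 0.0, -172.2]
force: [-5.5, 21.1, 0.0]
opening: 0.0742
gripper_force: 10.8
```

{"fn": "apply_moves", "kwargs": {"targets": [{"travel": [0,10,0],"roll": 0,"jaw": 74},{"travel": [0,8,0],"roll": 0,"jaw": 74},{"travel": [0,3,0],"roll": 0,"jaw": 74},{"travel": [0,2,0],"roll": 0,"jaw": 74},{"travel": [0,0,0],"roll": 0,"jaw": 74}]}}

```text
clock: 7.2
tool_pos: [0.5746, -0.1159, 0.17]
orientation: [-179.9, 0.1, -172.2]
force: [-0.9, -3.1, 0.6]
opening: 0.0744
gripper_force: 1.4
```

{"fn": "apply_moves", "kwargs": {"targets": [{"travel": [0,1.5,0],"roll": 0,"jaw": 74},{"travel": [0,1.3,0],"roll": 0,"jaw": 74},{"travel": [0,0,-4],"roll": 0,"jaw": 74},{"travel": [0,0,-4],"roll": 0,"jaw": 74},{"travel": [0,0,-4],"roll": 0,"jaw": 74},{"travel": [0,0,0],"roll": 0,"jaw": 74}]}}

```text
clock: 7.8
tool_pos: [0.5741, -0.1156, 0.1822]
orientation: [-179.8, -0.0, -172.2]
force: [2.0, -14.3, 1.2]
opening: 0.0741
gripper_force: 7.6
```

{"fn": "apply_moves", "kwargs": {"targets": [{"travel": [0,0,-4],"roll": 0,"jaw": 74},{"travel": [0,0,-4],"roll": 0,"jaw": 74},{"travel": [0,0,-4],"roll": 0,"jaw": 74},{"travel": [0,0,0],"roll": 0,"jaw": 74}]}}

```text
clock: 8.2
tool_pos: [0.5732, -0.1157, 0.1935]
orientation: [-179.8, -0.1, -172.3]
force: [0.3, -14.8, -1.3]
opening: 0.0744
gripper_force: 7.4
```

```bash
python3 - <<'E'
from h import *
import cv2
o=ctrl.get_obs();print(D(o["tool_pos"]),o["opening"],o["force"])
s=ctrl.snapshot("scene")[:,:,::-1]
cv2.imwrite("pics/s3.png",cv2.resize(s[90:210,150:310],None,fx=5,fy=5,interpolation=cv2.INTER_CUBIC))
E
```

```text
[ 68.13434783   9.68320912 193.52179347] 0.07438800597429546 [  0.30878481 -14.78364465  -1.26201288]
```

View pics/s3.png

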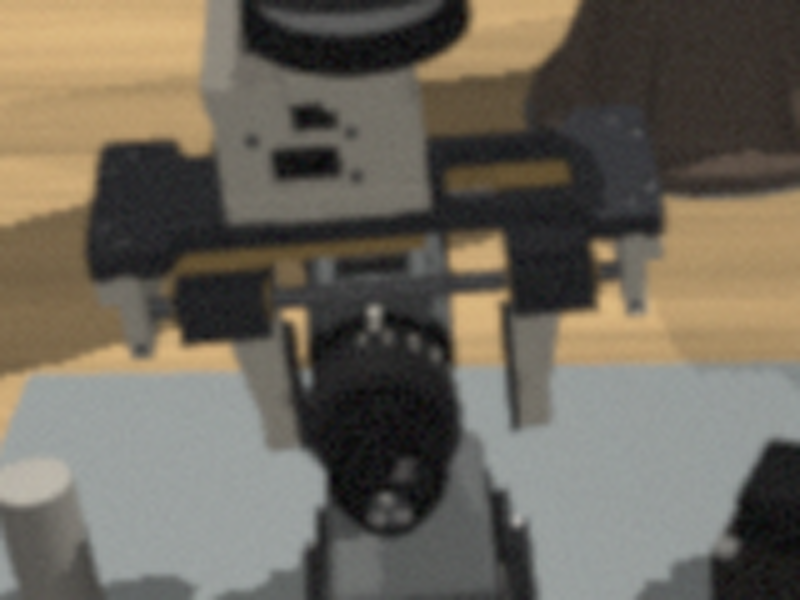

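The index is at (375,315). The marks have shifted right and got thinner, so the collar is turning the right way. I'll run another cycle.

{"fn": "apply_moves", "kwargs": {"targets": [{"travel": [0,-10,0],"roll": 0,"jaw": 74},{"travel": [0,-10,0],"roll": 0,"jaw": 74},{"travel": [0,-4,0],"roll": 0,"jaw": 74},{"travel": [0,-1.8,0],"roll": 0,"jaw": 74},{"travel": [0,0,4],"roll": 0,"jaw": 74},{"travel": [0,0,4],"roll": 0,"jaw": 74},{"travel": [0,0,4],"roll": 0,"jaw": 74},{"travel": [0,0,0],"roll": 0,"jaw": 74}]}}

```text
clock: 9.05
tool_pos: [0.5782, -0.1343, 0.1822]
orientation: [179.7, 0.2, -172.2]
force: [-2.9, 20.1, 9.9]
opening: 0.0744
gripper_force: 10.2
```

{"fn": "apply_moves", "kwargs": {"targets": [{"travel": [0,0,4],"roll": 0,"jaw": 74},{"travel": [0,0,4],"roll": 0,"jaw": 74},{"travel": [0,0,4],"roll": 0,"jaw": 74},{"travel": [0,0,0],"roll": 0,"jaw": 74}]}}

```text
clock: 9.45
tool_pos: [0.5791, -0.1341, 0.1708]
orientation: [179.7, 0.3, -172.1]
force: [-2.0, 22.0, 11.6]
opening: 0.0744
gripper_force: 10.8
```

{"fn": "apply_moves", "kwargs": {"targets": [{"travel": [0,10,0],"roll": 0,"jaw": 74},{"travel": [0,10,0],"roll": 0,"jaw": 74},{"travel": [0,4,0],"roll": 0,"jaw": 74},{"travel": [0,2.5,0],"roll": 0,"jaw": 74},{"travel": [0,0,-4],"roll": 0,"jaw": 74},{"travel": [0,0,-4],"roll": 0,"jaw": 74},{"travel": [0,0,-4],"roll": 0,"jaw": 74}]}}

```text
clock: 10.15
tool_pos: [0.5716, -0.1157, 0.1786]
orientation: [-179.8, -0.4, -172.3]
force: [4.1, -24.0, -19.2]
opening: 0.074
gripper_force: 12.1
```

{"fn": "apply_moves", "kwargs": {"targets": [{"travel": [0,0,-4],"roll": 0,"jaw": 74},{"travel": [0,0,-4],"roll": 0,"jaw": 74},{"travel": [0,0,-4],"roll": 0,"jaw": 74},{"travel": [0,0,0],"roll": 0,"jaw": 74}]}}

```text
clock: 10.55
tool_pos: [0.5708, -0.1158, 0.1909]
orientation: [-179.8, -0.5, -172.3]
force: [0.6, -22.4, -11.5]
opening: 0.0743
gripper_force: 10.5
```

Opposing force now stays on throughout the stroke, so the collar is probably at its stop. I'll centre, lift clear and look.

{"fn": "apply_moves", "kwargs": {"targets": [{"travel": [0,-6,0],"roll": 0,"jaw": 74},{"travel": [0,-6.5,0],"roll": 0,"jaw": 74},{"travel": [0,0,-25],"roll": 0,"jaw": 74},{"travel": [0,0,-45],"roll": 0,"jaw": 74},{"travel": [0,0,-45],"roll": 0,"jaw": 74},{"travel": [40,0,-20],"roll": 0,"jaw": 74},{"travel": [45,0,0],"roll": 0,"jaw": 74},{"travel": [45,0,0],"roll": 0,"jaw": 74},{"travel": [0,-45,0],"roll": 0,"jaw": 74},{"travel": [0,-45,0],"roll": 0,"jaw": 74}]}}

```text
clock: 11.55
tool_pos: [0.458, -0.231, 0.3307]
orientation: [-179.9, 0.3, -172.0]
force: [1.9, 0.6, 0.7]
opening: 0.074
gripper_force: 0.0
```

```bash
python3 - <<'E'
from h import *
import cv2
o=ctrl.get_obs();print(o["tool_pos"],o["force"])
s=ctrl.snapshot("scene")[:,:,::-1];t=ctrl.snapshot("top")[:,:,::-1]
cv2.imwrite("pics/s4f.png",s);cv2.imwrite("pics/t4f.png",t)
c=lambda im,y,x:cv2.resize(im[y:y+60,x:x+50],None,fx=8,fy=8,interpolation=cv2.INTER_CUBIC)
cv2.imwrite("pics/s4.png",np.hstack([c(s,120,200),c(t,175,370)]))
E
```

```text
[ 0.45803902 -0.23099816  0.33066938] [1.87498463 0.55949738 0.71152848]
```

View pics/s4.png

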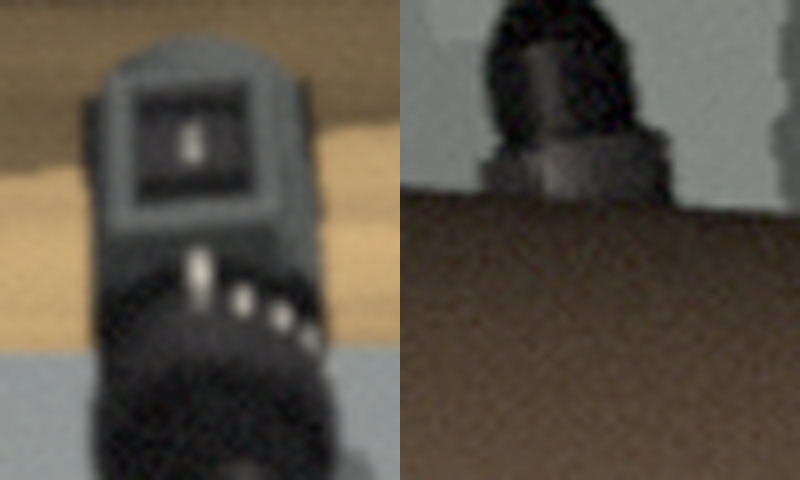

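The index at (200,270) has the thinnest mark directly below it at (200,305), and all other marks lie to its right. The switch mark at (193,145) has moved about 3.3 px since the start, which matches the full 12 mm of travel. The arm is clear, so I'm handing in.

```bash
python3 -c "
from plant import ctrl
print(ctrl.close_job())"
```

```text
the job is handed in; nothing more can be done
None
```

I handed the job in at about 11.7 s: in the last picture the gear switch is fully back in low gear and the clutch collar has its thinnest mark under the index; the gripper is clear of everything and never touched the loose parts, but the hand-in returned no verdict.

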